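# Index the serving turntable by one notch

## Task

Index the locked turntable on the worktop by one notch, anticlockwise seen from above: with shut fingertips press in the sprung plunger between the two cheeks on its arm, push the arm round with the fingers to the next notch, and let the plunger spring fully back up so that the table is locked there. Pick nothing up; the things on the table ride along standing, and the things beside it stay where they are.

Things in the scene. Friction and masses are not known exactly. Their poses are not given: they have to be found in the camera images.
- base: Fixed foot with a flat steel index plate (330 mm across, 22 to 30 mm above the worktop) with 8 notches, 11 mm wide, every 45 degrees (0.785 rad) round its rim. Origin: on the worktop, on the vertical axis of the table. Its -x axis points at the notch in which the table is locked at the start. It does not move during a run.
- table (a joint): Angle of the turning table, rad: 0 at the start, positive anticlockwise seen from above; the next notch anticlockwise is at 0.785. The table is a light wooden disc, 280 mm across, with a 4 mm lip and an aluminium arm. It turns easily (friction 0.06 N m) but only while the plunger is in, and stops when no longer pushed.
- plunger (a joint): Travel of the plunger, m: 0 fully up (locked), 0.013 fully in (its stop). Sprung: about 4 N to start, 8 N fully in. From about 0.008 on the table is free. Let go between notches it rises only to about 0.008, its tooth rubs under the plate and the table can be pushed on; over a notch it springs up to 0 by itself and locks the table.
- plunger_cap (a point): Centre of the top of the plunger's oblong steel cap, 34 mm radially by 50 mm across; 185 mm from the turning axis, 62 mm above the worktop when up, 49 mm when fully in; turns with the table. At both sides of it stand the arm's cheeks: 6 mm thick, 38 mm long radially, inner faces 56 mm apart, tops 78 mm above the worktop; they can be pushed.
- table_top (a point): Centre of the table's upper side, on the turning axis, 44 mm above the worktop.
- soup_tin_mid (a point): Centre of the short tin, 75 mm across and 58 mm tall, loose on the table.
- jam_jar_mid (a point): Centre of the lidded jar, 65 mm across and 82 mm tall, loose on the table.
- glass_dish_mid (a point): Centre of the fluted glass dish, 98 mm across and 48 mm tall, loose on the table.
- tape: Roll of tape lying on the worktop beside the turntable, 96 mm across, 25 mm tall; origin at the centre of its underside. Loose.
- silver_tin: Slim tin standing beside the turntable, 36 mm across, 60 mm tall; origin at the centre of its underside. Loose.
- pink_eraser: Pink eraser lying beside the turntable, 18 by 40 by 11 mm; origin at the centre of its underside. Loose.

How it is judged:
By the outcome, as a careful person would: the job done as asked, in the order asked, and still so for the second after the job is handed in, with the robot touching nothing.
It also fails if it takes over 45 s, if anything falls off the work surface, if the arm or the gripper's body presses on something with over 40 N, if the wrist force passes 120 N, or if a joint passes its speed limit or range.

## Robot

A 7-joint arm with a two-finger parallel gripper is mounted at the origin on a cart in front of the work surface, level with it; the furniture and walls round the work are solid. World frame = base frame: x ahead of the robot, y to its left, z up, the work surface at z = 0. Lengths are in m, angles in rad, forces in N, time in s.
With the tool pointing down it reaches from about 0.4 to 0.85 m from the base axis. Payload 4.5 kg.
Tool frame: the origin (TCP) lies midway between the tips of the shut fingers; the grasp point (between the pads) lies 19 mm behind it; z points along the fingers, y is the direction in which the jaws open and shut (so a half turn about z gives the same grasp; the last joint's range is limited). The gripper opens to 88 mm and grips with 3 to 60 N. Pads are 18 mm wide; open, the fingers measure 123 mm over their backs; the gripper's body (75 mm by 187 mm) begins 45 mm behind the grasp point.
Start: joints at [1.291, 0.689, -0.195, 1.565, 0.157, 0.902, -0.215], TCP at [0.193, -0.594, 0.239] pointing down, gripper open.
Joint ranges: [-3.01, 3.01], [-0.46, 2.08], [-1.47, 1.51], [0.13, 2.56], [-1, 4.14], [0.04, 2.09], [-2.66, 2.66]. Speed limits (rad/s): [2.57, 2.57, 3.14, 3.14, 3.14, 3.14, 3.14].

## Interface

Orientations are given as a unit quaternion [x, y, z, w].
In Python, from plant import get_state, snapshot, finish_job, find_in gives the robot as it stands.
- The arm moves only by the shell command python3 -m creep 'ROWS' [OPENING] [FORCE]. ROWS is JSON, one flat list of numbers, 6 for each row, row after row: the shift along the tool's x, y, z in mm, then the turn, a rotation vector about the tool's x, y, z in degrees. In form: [tx, ty, tz, wx, wy, wz, tx, ty, tz, wx, wy, wz, ...]. A call has 1 to 5 rows; each row shifts and turns the pose as measured when the row begins, along the tool's axes as they then stand; what a row does not reach is not made up. A row lasts 1/12 s, in which the tool goes at most 41.7 mm and 7.16 degrees, less where a joint would pass 70% of its speed; a pose out of reach is approached as far as the arm can. A call is refused whole if a number of a shift passes 41.7 or a number of a turn 7.16, either way. A call with a gripper value outside its range is refused whole. OPENING is the finger opening in mm, from 0 to 88.1, set as the call begins (- or left out, the last holds). The fingers move at their own pace and stop on an object; FORCE is the grip in N (left out, the last holds). Time passes only in rows, so rows that do not move let the fingers close. It gives the time, the measured TCP pose, the force and the opening at its end, in the units of the state.
- get_state(): the state, without advancing time (a new reading comes with each control period).
- snapshot(name): name is "side" or "top"; returns a dict with "color" (400x640x3 uint8, red, green, blue), "intrinsics" (3x3 intrinsics, pixels), "extrinsics" (4x4, takes a point from world to camera coordinates). Camera axes: x right, y down, z forward; pixel columns grow to the right and rows downward; lengths in m; the calibration is good to about 2 mm. A picture is of the moment at which its call begins. There is no depth.
- finish_job(): hands the job in, once; it reports no verdict.
Trained networks look in the newest picture that a camera, given by its name, has taken for a name from the list of things; names that differ only in an ending like _2 or _b are one class to them, and where a whole thing is asked for, a point or a joint stands for the part that bears it (a point fixed in the world has none). Each returns a list of dicts, best first, with "score" (0 to 1); they miss things now and then, are a little off and sometimes report something else, mostly with a low value. They report only what shows in the picture. A call takes as long as a camera call.
- find_in(thing, camera): "xy" ([column, row] in pixels, amid what is visible of it).
The state is a dict: "clock": time; "q": joint angles; "qd": joint speeds; "joint_torque": joint torques, N m; "tool_pos": TCP position; "eef_rot": TCP orientation; "contact_force": force on the tool from outside, world axes, zero at the start; "moment": the same for the moment, N m; "opening": opening from 0.0 (shut) to 1.0 (fully open).
Only numpy, scipy, OpenCV 4.12 (cv2) and the standard library are available. Lean on these libraries where they do the work, as an engineer would, in place of code of your own. Each camera call takes 0.05 s, during which the arm holds its last target.

## Working session

There is one attempt and no reset: what is moved stays moved. The work goes in short steps, Python scripts to look and compute and a shell command to move; the robot and the scene stay as the last step left them, time stands still between calls to the robot, and variables do not carry over. Pictures are saved under pics/ and viewed, and the job is handed in when it is done.

```bash
ls; mkdir -p pics
python3 - <<'E'
from plant import *
import cv2
s=get_state();print({k:s[k] for k in('clock','tool_pos','eef_rot','contact_force','opening')})
for c in('side','top'):
    d=snapshot(c);cv2.imwrite(f'pics/{c}0.png',d['color'][:,:,::-1])
    print(c,d['intrinsics'],d['extrinsics'])
    for t in('base','plunger_cap','plunger','table','table_top','soup_tin_mid','jam_jar_mid','glass_dish_mid','tape','silver_tin','pink_eraser'):
        print(t,[(r['xy'],round(r['score'],2)) for r in find_in(t,c)[:3]])
E
```

```text
pics
{'clock': 0.0, 'tool_pos': array([ 0.19271073, -0.59389555,  0.23791863]), 'eef_rot': array([ 9.87704471e-01,  1.56329914e-01, -2.06353701e-04, -8.90280376e-04]), 'contact_force': array([-0.00209629,  0.22753721,  0.59152234]), 'opening': 0.9980431921762067}
side [[423.2288697    0.         320.46613739]
 [  0.         423.2288697  197.76825354]
 [  0.           0.           1.        ]] [[-9.99847726e-01 -1.40628968e-02 -1.03324489e-02  5.99358651e-01]
 [-8.65670570e-04  6.31337431e-01 -7.75507768e-01  3.75667510e-02]
 [ 1.74291475e-02 -7.75380734e-01 -6.31253469e-01  1.24151792e+00]
 [ 0.00000000e+00  0.00000000e+00  0.00000000e+00  1.00000000e+00]]
base [([320.2, 180.9], 0.79)]
plunger_cap []
plunger [([336.7, 171.7], 0.52)]
table [([336.9, 173.9], 0.56)]
table_top [([322.9, 185.0], 0.66), ([377.4, 171.1], 0.57)]
soup_tin_mid [([322.4, 174.0], 0.63)]
jam_jar_mid [([293.6, 148.0], 0.88)]
glass_dish_mid [([338.2, 149.6], 0.77)]
tape [([338.4, 131.1], 0.79), ([336.9, 146.6], 0.49)]
silver_tin [([328.0, 218.8], 0.58), ([319.0, 181.4], 0.44), ([320.0, 183.0], 0.29)]
pink_eraser [(
[... 160 characters left out ...]
2801915 -0.99952706  0.01267212  0.03916046]
 [-0.99939226  0.02774788 -0.02109877  0.56815104]
 [ 0.02073717 -0.01325559 -0.99969708  1.21984702]
 [ 0.          0.          0.          1.        ]]
base [([390.6, 184.5], 0.57), ([378.2, 253.4], 0.46)]
plunger_cap [([379.4, 253.3], 0.63)]
plunger [([378.0, 252.9], 0.5)]
table [([391.6, 179.7], 0.6), ([376.8, 253.2], 0.51), ([504.3, 200.5], 0.17)]
table_top [([387.8, 180.9], 0.93)]
soup_tin_mid [([373.3, 186.7], 0.68)]
jam_jar_mid [([409.3, 150.6], 0.74), ([306.8, 234.8], 0.72)]
glass_dish_mid [([420.8, 200.5], 0.79), ([389.0, 180.9], 0.27)]
tape [([501.8, 191.4], 0.71)]
silver_tin [([296.8, 191.6], 0.46)]
pink_eraser [([307.0, 236.5], 0.67)]
```

View pics/side0.png

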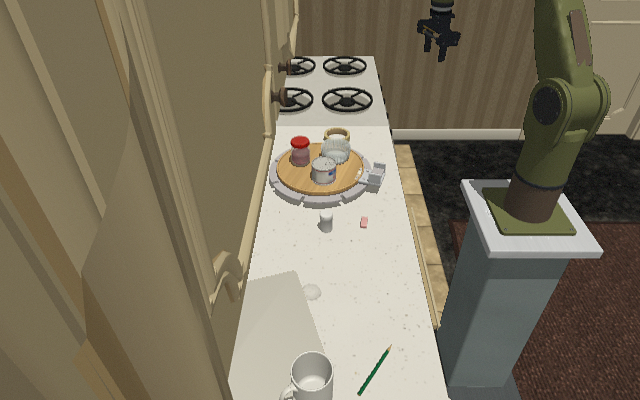

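View pics/top0.png

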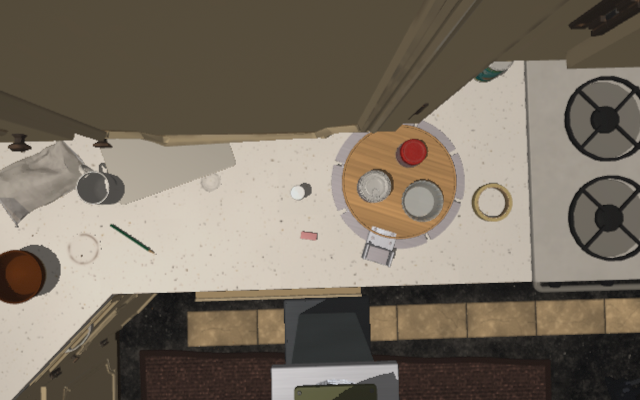

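```bash
cat > h.py <<'E'
from plant import *
import numpy as np, cv2
def ray(d,uv):
    K=d['intrinsics'];E=d['extrinsics'];R=E[:3,:3];o=-R.T@E[:3,3]
    return o,R.T@np.linalg.solve(K,[uv[0],uv[1],1.])
def atz(d,uv,z):
    o,v=ray(d,uv);return o+v*(z-o[2])/v[2]
def proj(d,p):
    c=d['extrinsics'][:3,:3]@p+d['extrinsics'][:3,3];c=d['intrinsics']@c;return c[:2]/c[2]
E
python3 - <<'E'
from h import *
for c,l in(('top',[('table_top',(387.8,180.9),.044),('plate centre?',(398,183),.03),('cap',(379.4,250),.062),('tape',(491.5,202),.0125),('tin',(299,192),.06),('eraser',(309,236),.011),('jar',(413,152),.082),('dish',(422,200),.03)]),('side',[('table_top',(320,168),.044),('cap',(376,174),.062),('tape',(337,135),.02)])):
    d=snapshot(c)
    for n,uv,z in l: print(c,n,atz(d,uv,z).round(3))
d=snapshot('top')['color'][100:300,260:540,::-1]
cv2.imwrite('pics/z1.png',cv2.resize(d,None,fx=2.8,fy=2.8,interpolation=cv2.INTER_CUBIC))
d=snapshot('side')['color'][110:250,250:410,::-1]
cv2.imwrite('pics/z2.png',cv2.resize(d,None,fx=4.2,fy=4.2,interpolation=cv2.INTER_CUBIC))
E
```

```text
top table_top [ 0.606 -0.142  0.044]
top plate centre? [ 0.601 -0.169  0.03 ]
top cap [ 0.44  -0.114  0.062]
top tape [ 0.547 -0.405  0.012]
top tin [0.584 0.074 0.06 ]
top eraser [0.475 0.054 0.011]
top jar [ 0.67  -0.198  0.082]
top dish [ 0.557 -0.227  0.03 ]
side table_top [ 0.603 -0.154  0.044]
side cap [ 0.432 -0.097  0.062]
side tape [ 0.544 -0.398  0.02 ]
```

View pics/z1.png

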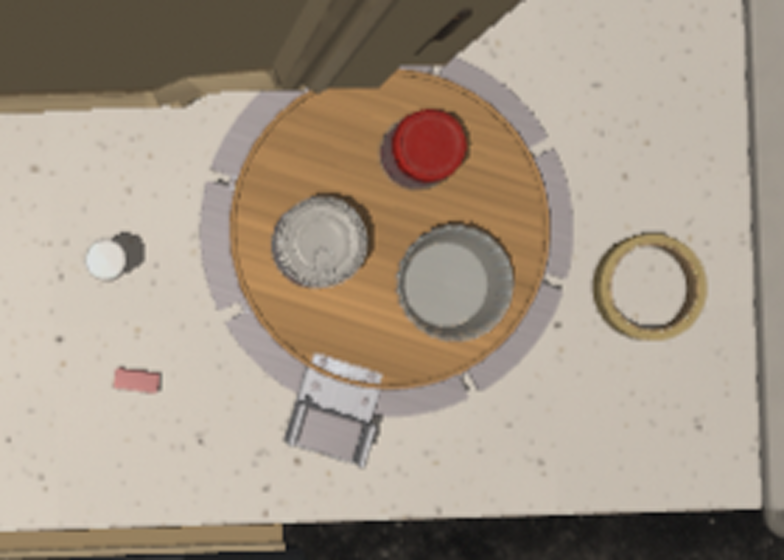

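View pics/z2.png

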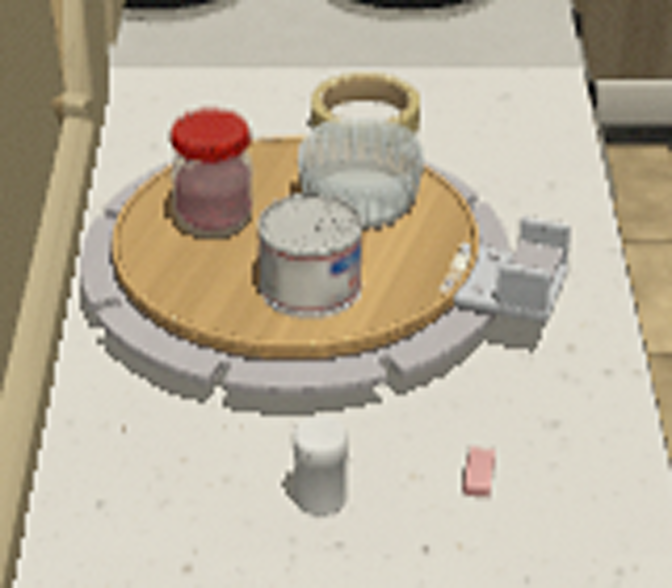

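Run:
```python
from h import *
from scipy.optimize import least_squares
d=snapshot('top')
f=lambda u:(260+(u[0]+.5)/2.8-.5,100+(u[1]+.5)/2.8-.5)
N=np.array([atz(d,f(u),.03)[:2] for u in [(470,380),(553,283),(545,150),(437,70),(222,181),(232,313)]])
rim=np.array([atz(d,f(u),.03)[:2] for u in [(200,240),(574,225),(415,415),(212,180),(225,140),(572,260),(545,325),(480,390),(270,370)]])
r=least_squares(lambda p:np.hypot(*(rim-p[:2]).T)-.165,[.6,-.17],loss='soft_l1',f_scale=.003);c=r.x;print(c,r.fun.round(3))
for n in N: print(np.hypot(*(n-c)).round(3),np.degrees(np.arctan2(*(n-c)[::-1])).round(1))
cap=atz(d,f((334,433)),.062)[:2];v=cap-c;print(cap,np.hypot(*v),np.degrees(np.arctan2(*v[::-1])))
for u in [(298,425),(370,445)]: print('cheek',atz(d,f(u),.078).round(3))
s=snapshot('side');o=cap-0
for a in (np.array([*cap,.062]),np.array([*c,.044])): print(proj(s,a),proj(d,a))
```

```text
[ 0.60589153 -0.17041303] [ 0.002 -0.001  0.002 -0.004 -0.002 -0.    -0.003 -0.001 -0.002]
0.152 -153.7
0.153 -110.3
0.155 -65.4
0.146 -18.9
0.152 72.9
0.157 117.1
[ 0.42964504 -0.11263393] 0.1854757438176562 161.84924280080608
cheek [ 0.439 -0.08   0.078]
cheek [ 0.42  -0.141  0.078]
[376.16648406 171.0157961 ] [378.96428571 254.32142857]
[319.06246079 165.11020855] [399.43126823 180.50215001]
```

```bash
cat >> h.py <<'E'
from scipy.spatial.transform import Rotation as Ro
C=np.array([.606,-.170])
def to(phi,z,r=.185,off=0.):
    """delta (tool mm, deg) to pose at table angle phi(deg, rel start), off = tangential offset mm CCW"""
    s=get_state();a=np.radians(161.5+phi);er=np.array([np.cos(a),np.sin(a)]);et=np.array([-er[1],er[0]])
    p=np.r_[C+er*r+et*off/1e3,z]
    R=np.c_[[*-er,0],[*et,0],[0,0,-1]]
    T=Ro.from_quat(s['eef_rot']);R=Ro.from_matrix(R)
    print('t',round(s['clock'],2),'pos',s['tool_pos'].round(4),'F',np.round(s['contact_force'],1),'q',np.round(s['q'],2))
    print(phi,'shift',(T.inv().apply(p-s['tool_pos'])*1e3).round(1),'turn',np.degrees((T.inv()*R).as_rotvec()).round(1))
E
python3 -m creep '[26.7,-27.4,0,0,0,0,26.7,-27.4,0,0,0,0,26.7,-27.4,0,0,0,0,26.7,-27.4,0,0,0,0,26.7,-27.4,0,0,0,0]' 0 30
python3 -m creep '[26.7,-27.4,0,0,0,0,26.7,-27.4,0,0,0,0,26.7,-27.4,0,0,0,0,26.7,-27.4,0,0,0,0,26.7,-27.4,0,0,0,0]'
python3 -c "
from h import *
to(0,.15)"
```

```text
clock: 1.92
tool_pos: [0.2743, -0.4277, 0.2371]
eef_rot: [0.989, 0.147, -0.001, 0.005]
contact_force: [1.6, 0.4, 0.3]
opening: 0.646
clock: 2.33
tool_pos: [0.3655, -0.2502, 0.2365]
eef_rot: [0.989, 0.145, 0.0, 0.006]
contact_force: [0.9, 0.1, 0.5]
opening: 0.267
t 2.33 pos [ 0.3655 -0.2502  0.2365] F [0.9 0.1 0.5] q [ 0.59  0.46 -0.14  2.1   0.14  0.58 -0.93]
0 shift [ 102.4 -115.4   84.9] turn [ 0.7 -0.1 35.2]
```

```bash
python3 -m creep '[20,-23,10,0,0,7,18,-25,10,0,0,7,16,-28,10,0,0,7,12,-29,10,0,0,7,8,-30,10,0,0,7]' 0
python3 -m creep '[0,0,0,0,0,0]'
python3 -c "
from h import *
to(0,.1)"
```

```text
clock: 2.75
tool_pos: [0.4416, -0.1029, 0.1866]
eef_rot: [0.986, -0.165, 0.007, 0.006]
contact_force: [0.6, -0.6, 0.1]
opening: 0.001
clock: 2.83
tool_pos: [0.4447, -0.0953, 0.1852]
eef_rot: [0.987, -0.162, 0.008, 0.004]
contact_force: [0.4, -0.1, 0.3]
opening: 0.009
t 2.83 pos [ 0.4447 -0.0953  0.1852] F [ 0.4 -0.1  0.3] q [ 0.05  0.57  0.08  2.14 -0.08  0.42 -1.7 ]
0 shift [-9.7 19.2 85.2] turn [ 0.3 -0.9 -0.1]
```

```bash
python3 -m creep '[-5,10,30,0.3,-0.9,0,-4.7,9.2,30,0,0,0,0,0,25,0,0,0,0,0,0,0,0,0]'
python3 - <<'E'
from h import *
to(0,.07)
for c,b in(('top',(340,200,420,290)),('side',(310,110,430,220))):
    d=snapshot(c)['color'][b[1]:b[3],b[0]:b[2],::-1]
    cv2.imwrite(f'pics/{c}1.png',cv2.resize(d,None,fx=5,fy=5,interpolation=cv2.INTER_CUBIC))
E
```

```text
clock: 3.17
tool_pos: [0.4359, -0.1072, 0.0989]
eef_rot: [0.988, -0.155, 0.005, -0.001]
contact_force: [-0.3, 0.7, 1.2]
opening: 0.001
t 3.17 pos [ 0.4359 -0.1072  0.0989] F [-0.3  0.7  1.2] q [ 0.13  0.74  0.02  2.22 -0.09  0.18 -1.65]
0 shift [-4.1  5.6 28.8] turn [-0.2 -0.6  0.7]
```

View pics/top1.png

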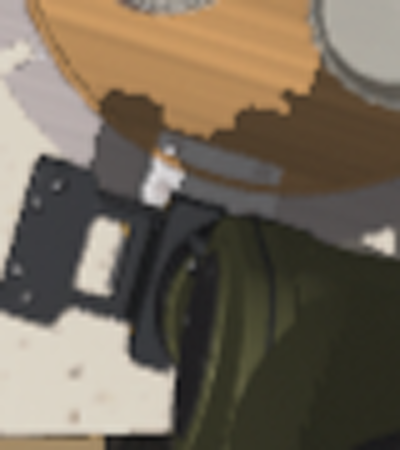

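View pics/side1.png

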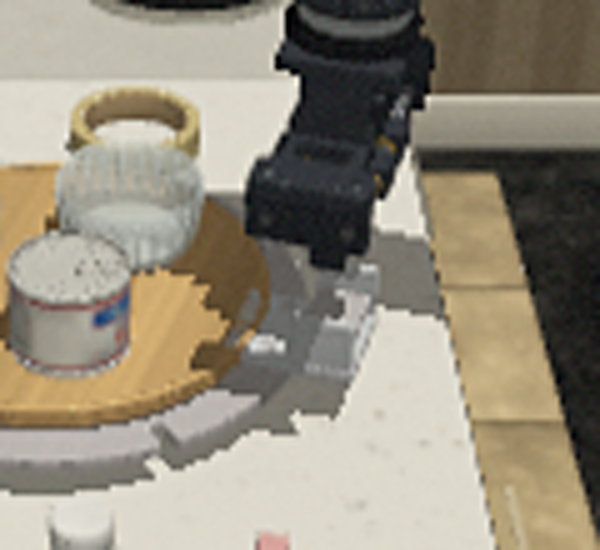

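```bash
python3 -m creep '[-2,3,0,-0.2,-0.6,0.7,-2,2.6,8,0,0,0,0,0,10,0,0,0,0,0,9,0,0,0,0,0,0,0,0,0]'
python3 -c "
from h import *
to(0,.062)"
```

```text
clock: 3.68
tool_pos: [0.4349, -0.114, 0.078]
eef_rot: [0.987, -0.162, 0.007, 0.001]
contact_force: [-0.2, -0.1, 0.3]
opening: 0.004
t 3.68 pos [ 0.4349 -0.114   0.078 ] F [-0.2 -0.1  0.3] q [ 0.14  0.78  0.02  2.23 -0.09  0.12 -1.65]
0 shift [-5.2 -1.1 15.9] turn [-0.  -0.8 -0.2]
```

```bash
python3 -m creep '[-5,-1,0,0,-0.8,0,-2,0,6,0,0,0,-1,0,6,0,0,0,0,0,4,0,0,0]'
python3 -c "
from h import *
to(0,.047)"
```

```text
clock: 4.02
tool_pos: [0.4274, -0.11, 0.0611]
eef_rot: [0.987, -0.162, -0.0, -0.001]
contact_force: [-0.3, -0.4, 3.4]
opening: 0.004
t 4.02 pos [ 0.4274 -0.11    0.0611] F [-0.3 -0.4  3.4] q [ 0.14  0.82  0.01  2.24 -0.09  0.08 -1.66]
0 shift [ 3.4  0.2 14.1] turn [-0.1  0.  -0.2]
```

Contact with the cap at z≈0.061, as expected. Press in.

```bash
python3 -m creep '[3,0,6,0,0,0,0,0,6,0,0,0,0,0,5,0,0,0,0,0,3,0,0,0]'
python3 -c "
from h import *
to(0,.047)"
```

```text
clock: 4.35
tool_pos: [0.4278, -0.1111, 0.0474]
eef_rot: [0.987, -0.162, -0.0, -0.0]
contact_force: [-5.2, 2.6, 69.8]
opening: 0.006
t 4.35 pos [ 0.4278 -0.1111  0.0474] F [-5.2  2.6 69.8] q [ 0.15  0.85  0.    2.24 -0.09  0.05 -1.65]
0 shift [ 2.7 -0.7  0.4] turn [-0.   0.  -0.2]
```

```bash
python3 -m creep '[0,0,-2.5,0,0,0,0,0,0,0,0,0]'
python3 -c "
from h import *
to(0,.05);to(5,.05,.185,10);to(10,.05,.185,10)"
```

```text
clock: 4.52
tool_pos: [0.4281, -0.1113, 0.0534]
eef_rot: [0.987, -0.162, 0.002, -0.0]
contact_force: [-2.5, 0.6, 6.6]
opening: 0.004
t 4.52 pos [ 0.4281 -0.1113  0.0534] F [-2.5  0.6  6.6] q [ 0.15  0.84  0.01  2.25 -0.09  0.05 -1.65]
0 shift [ 2.3 -0.8  3.4] turn [-0.1 -0.2 -0.2]
t 4.52 pos [ 0.4281 -0.1113  0.0534] F [-2.5  0.6  6.6] q [ 0.15  0.84  0.01  2.25 -0.09  0.05 -1.65]
5 shift [ 3.9 25.3  3.4] turn [-0.1 -0.2 -5.2]
t 4.52 pos [ 0.4281 -0.1113  0.0534] F [-2.5  0.6  6.6] q [ 0.15  0.84  0.01  2.25 -0.09  0.05 -1.65]
10 shift [ 7.  41.2  3.4] turn [ -0.1  -0.2 -10.2]
```

```bash
python3 -m creep '[0,0,2,0,0,0,1,5,0.5,0,0,0,1,5,0,0,0,0]'
python3 -c "
from h import *
to(5,.051,.185,10)"
```

```text
clock: 4.77
tool_pos: [0.4261, -0.1198, 0.052]
eef_rot: [0.987, -0.161, 0.001, -0.001]
contact_force: [-1.7, 0.9, 6.4]
opening: 0.001
t 4.77 pos [ 0.4261 -0.1198  0.052 ] F [-1.7  0.9  6.4] q [ 0.17  0.84  0.    2.24 -0.08  0.05 -1.64]
5 shift [ 3.1 16.7  0.9] turn [-0.1 -0.1 -5. ]
```

```bash
python3 -m creep '[1,5,1.2,0,0,0,1,6,0.6,0,0,-2,1,8,0,0,0,-3]'
python3 -c "
from h import *
to(5,.051,.185,10);to(10,.051,.185,10)"
```

```text
clock: 5.02
tool_pos: [0.4224, -0.1377, 0.05]
eef_rot: [0.993, -0.115, 0.0, -0.002]
contact_force: [-0.8, -0.1, 7.0]
opening: 0.004
t 5.02 pos [ 0.4224 -0.1377  0.05  ] F [-0.8 -0.1  7. ] q [ 0.22  0.85 -0.    2.24 -0.02  0.06 -1.57]
5 shift [ 1.1 -1.4 -1. ] turn [-0.2 -0.   0.3]
t 5.02 pos [ 0.4224 -0.1377  0.05  ] F [-0.8 -0.1  7. ] q [ 0.22  0.85 -0.    2.24 -0.02  0.06 -1.57]
10 shift [ 2.6 14.7 -1.1] turn [-0.2 -0.  -4.7]
```

```bash
python3 -m creep '[1,8,0,0,0,-2.5,1,8,0,0,0,-2.5,1,10,0,0,0,-3]'
python3 - <<'E'
from h import *
to(15,.0505,.185,10)
for c,b in(('top',(330,130,450,280)),('side',(270,120,410,220))):
    d=snapshot(c)['color'][b[1]:b[3],b[0]:b[2],::-1]
    cv2.imwrite(f'pics/{c}2.png',cv2.resize(d,None,fx=4,fy=4,interpolation=cv2.INTER_CUBIC))
E
```

```text
clock: 5.27
tool_pos: [0.4198, -0.1638, 0.0497]
eef_rot: [0.999, -0.041, -0.0, -0.002]
contact_force: [0.0, 0.5, 6.7]
opening: 0.003
t 5.27 pos [ 0.4198 -0.1638  0.0497] F [0.  0.5 6.7] q [ 0.28  0.85 -0.02  2.22  0.09  0.08 -1.47]
15 shift [ 1.3  4.8 -0.8] turn [-0.3  0.1 -1.2]
```

View pics/side2.png

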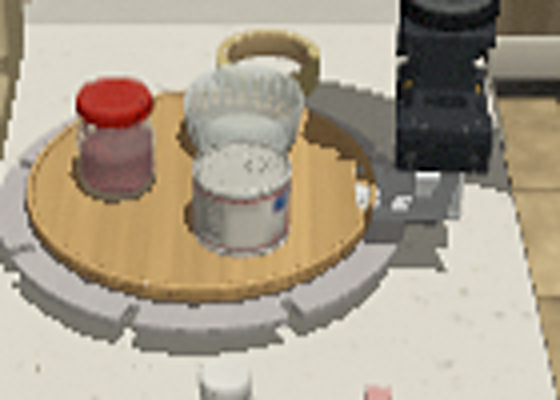

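View pics/top2.png

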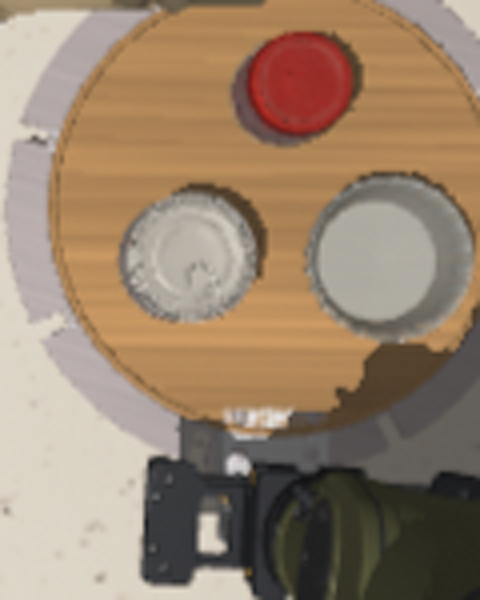

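```bash
python3 -m creep '[1,8,0,0,0,-3,1,8,0,0,0,-2.5,1,8,0,0,0,-2.5,1,8,0,0,0,-2.5]'
python3 -c "
from h import *
to(25,.051,.185,10)"
```

```text
clock: 5.7
tool_pos: [0.4222, -0.1978, 0.0495]
eef_rot: [0.999, 0.053, -0.001, -0.002]
contact_force: [-0.8, 0.9, 7.5]
opening: 0.01
t 5.7 pos [ 0.4222 -0.1978  0.0495] F [-0.8  0.9  7.5] q [ 0.37  0.85 -0.04  2.17  0.21  0.13 -1.33]
25 shift [ 0.8  3.1 -1.5] turn [-0.3  0.1 -0.4]
```

```bash
python3 -m creep '[1,8,0,0,0,-2.5,1,8,0,0,0,-2.5,1,8,0,0,0,-2.5]'
python3 -c "
from h import *
to(35,.051,.185,10);to(38,.051,.185,10)"
```

```text
clock: 5.95
tool_pos: [0.428, -0.2227, 0.0494]
eef_rot: [0.993, 0.121, -0.002, -0.002]
contact_force: [-1.1, 0.4, 7.1]
opening: 0.008
t 5.95 pos [ 0.428  -0.2227  0.0494] F [-1.1  0.4  7.1] q [ 0.43  0.86 -0.07  2.12  0.29  0.18 -1.23]
35 shift [ 1.1 10.  -1.6] turn [-0.3  0.2 -2.6]
t 5.95 pos [ 0.428  -0.2227  0.0494] F [-1.1  0.4  7.1] q [ 0.43  0.86 -0.07  2.12  0.29  0.18 -1.23]
38 shift [ 2.3 19.6 -1.7] turn [-0.3  0.2 -5.6]
```

```bash
python3 -m creep '[1,8,0,0,0,-2.5,1,5,0,0,0,-2.5,0,0,-4,0,0,0,0,0,-6,0,0,0,0,0,-6,0,0,0]'
python3 -m creep '[0,0,0,0,0,0]'
python3 -c "
from h import *
to(38,.067,.185,10)"
```

```text
clock: 6.37
tool_pos: [0.434, -0.2392, 0.0646]
eef_rot: [0.986, 0.165, -0.002, -0.001]
contact_force: [0.6, 0.1, -0.4]
opening: 0.011
clock: 6.45
tool_pos: [0.4346, -0.2395, 0.0653]
eef_rot: [0.986, 0.165, -0.001, -0.001]
contact_force: [0.1, -0.9, -0.6]
opening: 0.005
t 6.45 pos [ 0.4346 -0.2395  0.0653] F [ 0.1 -0.9 -0.6] q [ 0.48  0.83 -0.11  2.08  0.33  0.26 -1.16]
38 shift [-0.2  1.7 -1.7] turn [-0.1  0.1 -0.5]
```

```bash
python3 -m creep '[0,4,-1,0,0,-1,0.5,4,0,0,0,-1,0.5,4,0,0,0,-1,0.5,4,0,0,0,-1]'
python3 -c "
from h import *
to(45,.066,.185,10)"
```

```text
clock: 6.78
tool_pos: [0.4411, -0.2528, 0.0657]
eef_rot: [0.979, 0.203, -0.002, -0.002]
contact_force: [-1.0, 3.2, 1.1]
opening: 0.007
t 6.78 pos [ 0.4411 -0.2528  0.0657] F [-1.   3.2  1.1] q [ 0.52  0.84 -0.15  2.04  0.37  0.3  -1.1 ]
45 shift [ 0.   9.5 -0.3] turn [-0.3  0.2 -3. ]
```

```bash
python3 -m creep '[0.3,3,0,0,0,-1,0.3,3,0,0,0,-1]'
python3 -c "
from h import *
to(45,.066,.185,10)"
```

```text
clock: 6.95
tool_pos: [0.4439, -0.258, 0.0653]
eef_rot: [0.975, 0.222, -0.003, -0.003]
contact_force: [0.2, -0.6, -0.7]
opening: 0.005
t 6.95 pos [ 0.4439 -0.258   0.0653] F [ 0.2 -0.6 -0.7] q [ 0.53  0.84 -0.16  2.02  0.39  0.32 -1.06]
45 shift [-0.6  3.6 -0.7] turn [-0.4  0.2 -0.8]
```

```bash
python3 -m creep '[0,2.5,0,0,0,-0.8]'; python3 -m creep '[0,2,0,0,0,0]'
python3 -c "
from h import *
to(45,.066,.185,10)"
```

```text
clock: 7.03
tool_pos: [0.4455, -0.2609, 0.0651]
eef_rot: [0.973, 0.23, -0.003, -0.003]
contact_force: [-0.1, -0.2, 1.1]
opening: 0.006
clock: 7.12
tool_pos: [0.4467, -0.2634, 0.065]
eef_rot: [0.973, 0.23, -0.002, -0.003]
contact_force: [-0.9, 1.1, 0.0]
opening: 0.004
t 7.12 pos [ 0.4467 -0.2634  0.065 ] F [-0.9  1.1  0. ] q [ 0.55  0.84 -0.17  2.    0.39  0.33 -1.05]
45 shift [-0.7 -2.6 -1. ] turn [-0.3  0.2  0.1]
```

```bash
python3 -m creep '[0,1.5,0,0,0,0]'
python3 - <<'E'
from h import *
to(45,.066,.185,10)
for c,b in(('top',(340,170,470,280)),('side',(290,110,410,220))):
    d=snapshot(c)['color'][b[1]:b[3],b[0]:b[2],::-1]
    cv2.imwrite(f'pics/{c}3.png',cv2.resize(d,None,fx=5,fy=5,interpolation=cv2.INTER_CUBIC))
to(45,.066,.185,10)
E
```

```text
clock: 7.2
tool_pos: [0.4469, -0.2639, 0.0649]
eef_rot: [0.973, 0.231, -0.003, -0.004]
contact_force: [-2.0, 7.6, 6.5]
opening: 0.001
t 7.2 pos [ 0.4469 -0.2639  0.0649] F [-2.   7.6  6.5] q [ 0.55  0.85 -0.17  2.    0.39  0.33 -1.04]
45 shift [-0.7 -3.  -1.1] turn [-0.5  0.2  0.2]
t 7.3 pos [ 0.4468 -0.2636  0.0649] F [-2.1  4.   1.9] q [ 0.55  0.84 -0.17  2.    0.39  0.33 -1.04]
45 shift [-0.7 -2.8 -1. ] turn [-0.5  0.2  0.2]
```

View pics/side3.png

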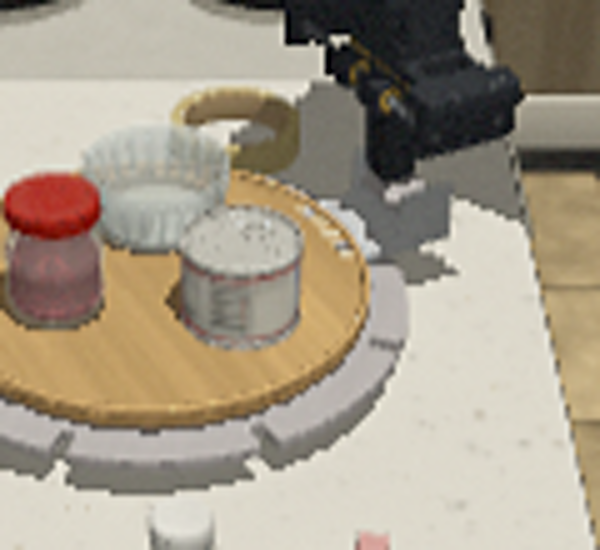

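View pics/top3.png

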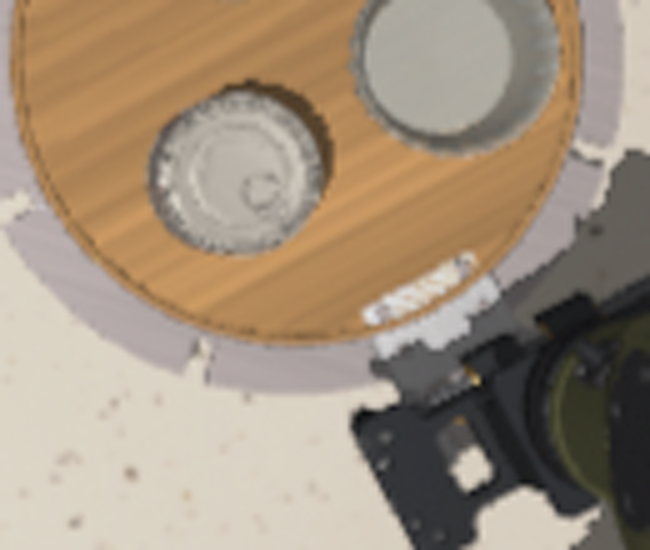

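```bash
python3 -m creep '[0,2,-1,0,0,0]'; python3 -m creep '[0,0,-1,0,0,0]'; python3 -m creep '[0,-4,-1,0,0,0,0,-4,-4,0,0,0,0,-2,-6,0,0,0]'
```

```text
clock: 7.38
tool_pos: [0.4467, -0.2638, 0.0655]
eef_rot: [0.973, 0.231, -0.004, -0.005]
contact_force: [-2.7, 5.6, -3.5]
opening: 0.006
clock: 7.47
tool_pos: [0.4464, -0.2635, 0.0663]
eef_rot: [0.973, 0.232, -0.004, -0.005]
contact_force: [-0.2, 0.9, 0.1]
opening: 0.001
clock: 7.72
tool_pos: [0.4427, -0.2565, 0.0775]
eef_rot: [0.973, 0.23, -0.003, -0.004]
contact_force: [-0.2, -0.7, -0.6]
opening: 0.003
```

```bash
python3 -m creep '[0,0,-15,0,0,0,0,0,-30,0,0,0,0,0,-40,0,0,0,0,0,-40,0,0,0,0,0,-30,0,0,0]'; python3 -m creep '[0,30,0,0,0,0,0,40,0,0,0,0,0,40,0,0,0,0,0,40,0,0,0,0,0,40,0,0,0,0]';python3 -m creep '[0,40,0,0,0,0,0,40,0,0,0,0,0,20,0,0,0,0,0,0,0,0,0,0,0,0,0,0,0,0]'
python3 - <<'E'
from h import *
for c,b in(('top',(260,100,540,300)),('side',(250,110,410,250))):
    d=snapshot(c)['color'][b[1]:b[3],b[0]:b[2],::-1];k=2.8 if c=='top' else 4.2
    cv2.imwrite(f'pics/{c}4.png',cv2.resize(d,None,fx=k,fy=k,interpolation=cv2.INTER_CUBIC))
E
```

```text
clock: 8.13
tool_pos: [0.4412, -0.2565, 0.2365]
eef_rot: [0.973, 0.231, -0.007, -0.006]
contact_force: [0.9, -0.1, -0.5]
opening: 0.007
clock: 8.55
tool_pos: [0.532, -0.4257, 0.2523]
eef_rot: [0.972, 0.236, -0.001, 0.001]
contact_force: [1.1, 0.7, 0.2]
opening: 0.008
clock: 8.97
tool_pos: [0.5776, -0.5281, 0.2551]
eef_rot: [0.973, 0.231, 0.0, 0.007]
contact_force: [-0.0, -0.0, -0.7]
opening: 0.003
```

View pics/side4.png

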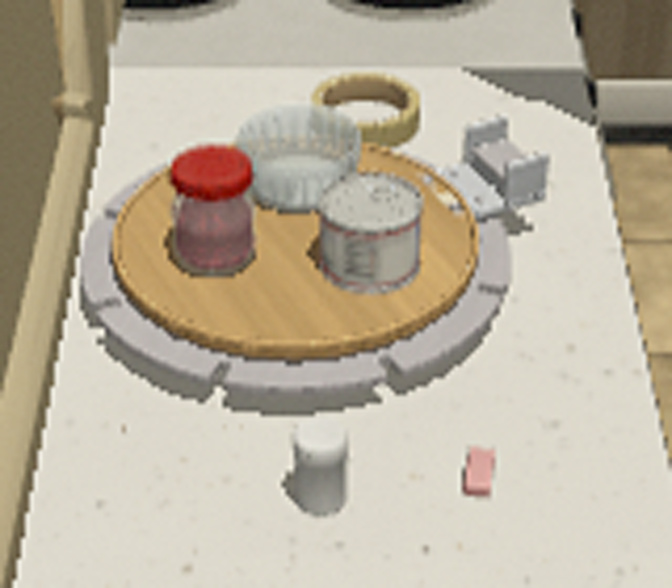

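View pics/top4.png

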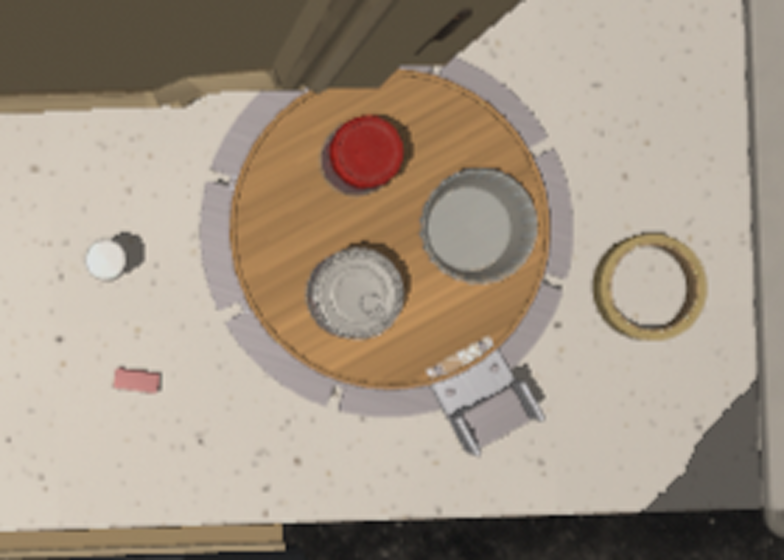

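Run:
```python
from h import *
d=snapshot('top');s=snapshot('side')
f=lambda u:(260+(u[0]+.5)/2.8-.5,100+(u[1]+.5)/2.8-.5)
for z in(.062,.054):
    p=atz(d,f((500,413)),z)[:2];v=p-C;print(p,np.hypot(*v),np.degrees(np.arctan2(*v[::-1]))%360-161.5)
c=s['color'][125:175,340:400,::-1];cv2.imwrite('pics/s5.png',cv2.resize(c,None,fx=10,fy=10,interpolation=cv2.INTER_CUBIC))
# predicted cap corners & cheek tops for locked vs 8mm in
im=s['color'][:,:,::-1].copy();im=cv2.resize(im[125:175,340:400],None,fx=12,fy=12,interpolation=cv2.INTER_CUBIC)
a=np.radians(206.5);er=np.array([np.cos(a),np.sin(a)]);et=np.array([-er[1],er[0]])
for z,col in((.062,(0,0,255)),(.054,(255,0,0))):
    q=[]
    for i,j in((-1,-1),(1,-1),(1,1),(-1,1)):
        u=proj(s,np.r_[C+er*(.185+.017*i)+et*.025*j,z]);q.append(((u-[340,125]+.5)*12))
    cv2.polylines(im,[np.int32(q)],True,col,1)
cv2.imwrite('pics/s6.png',im)
```

```text
[ 0.44255875 -0.2553782 ] 0.18439760591262785 46.08159958964225
[ 0.44186722 -0.25739656] 0.18595087565029247 46.53417222882925
```

View pics/s6.png

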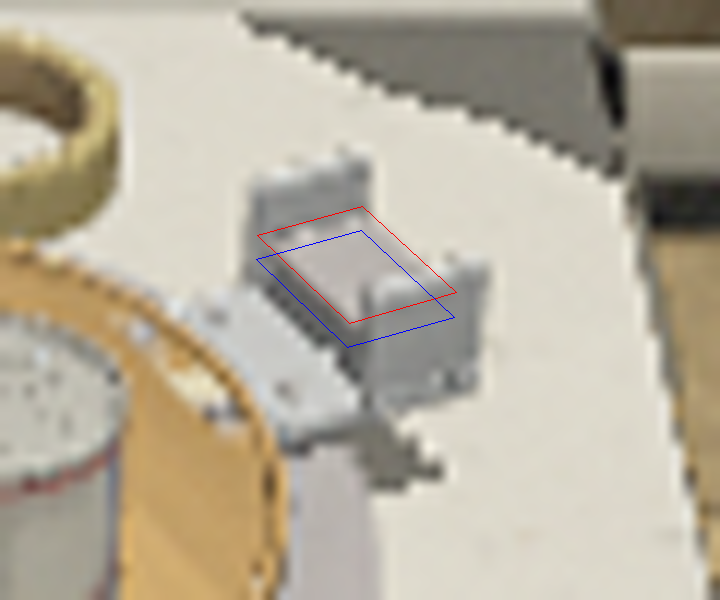

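Run:
```python
from h import *
s=snapshot('side');out=[]
for img,ph,o in((cv2.imread('pics/side0.png'),0,(355,150)),(s['color'][:,:,::-1],45.3,(350,130))):
    im=cv2.resize(img[o[1]:o[1]+45,o[0]:o[0]+40],None,fx=10,fy=10,interpolation=cv2.INTER_CUBIC)
    raw=im.copy()
    a=np.radians(161.5+ph);er=np.array([np.cos(a),np.sin(a)]);et=np.array([-er[1],er[0]])
    for z,col,r,w in((.062,(0,0,255),.017,.025),(.054,(255,0,0),.017,.025),(.078,(0,255,0),.019,.028)):
        q=[(proj(s,np.r_[C+er*(.185+r*i)+et*w*j,z])-o+.5)*10 for i,j in((-1,-1),(1,-1),(1,1),(-1,1))]
        cv2.polylines(im,[np.int32(q)],True,col,1)
    out.append(im)
cv2.imwrite('pics/s7.png',np.hstack(out))
```

```text
(no output)
```

View pics/s7.png

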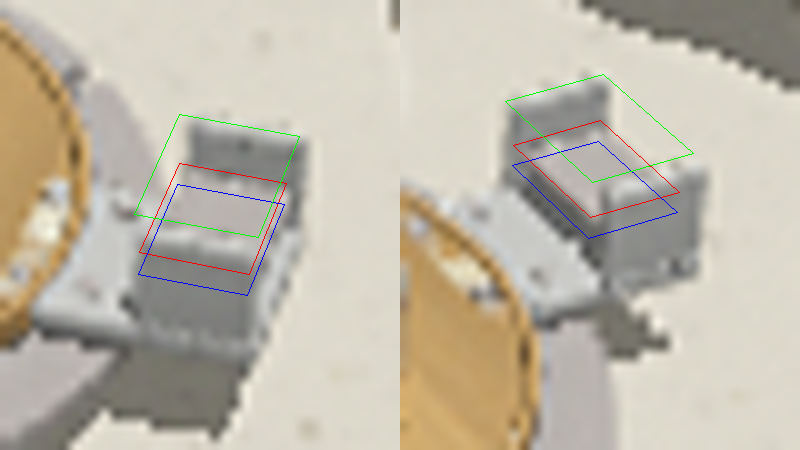

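Run:
```python
from h import *
print(get_state()['clock'],finish_job())
```

```text
the job is handed in; nothing more can be done
9.2167 None
```

The turntable is one notch further round, anticlockwise, and all the evidence is that it is locked there. I handed the job in at about 9.2 s.

I pressed the plunger in with shut fingertips and pushed the arm round by its leading cheek to about 37°. I then lifted off the cap so the plunger could rise, and nudged the arm on until it stopped.

**Last checks**
- **Angle:** the top picture puts the arm at about 46° for a 45° step, which is within my measuring error.
- **Locked:** a further push of about 2 mm did not move the arm and gave only about 6 N. In the side picture the cap fits a fully raised plunger better than one 8 mm in. That picture is coarse, so the stop against the push is the stronger evidence.
- **Things around:** the soup tin, jam jar and glass dish rode round standing. The tape, silver tin and eraser show at the same places as before. The gripper is well clear of everything.

**Force:** when I pressed the plunger onto its stop, the wrist force briefly read 70 N, below the 120 N limit. I backed off at once. The push round read only about 7 to 8 N.

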